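# Jack up the tumbler bed

### The arm

A 6-joint arm with a two-finger parallel gripper is mounted at the origin on the work surface. World frame = base frame: x ahead of the robot, y to its left, z up, the work surface at z = 0. Lengths are in mm, angles in rad, forces in N, time in s.
With the tool pointing down it reaches from about 300 to 825 mm from the base axis. Payload 5.4 kg.
Tool frame: the origin (TCP) lies midway between the tips of the shut fingers; the grasp point (between the pads) lies 19 mm behind it; z points along the fingers, y is the direction in which the jaws open and shut (so a half turn about z gives the same grasp; the last joint's range is limited). The gripper opens to 92 mm and grips with 3 to 60 N. Pads are 20 mm wide; open, the fingers measure 128 mm over their backs; the gripper's body (75 mm by 189 mm) begins 69 mm behind the grasp point.
Start: joints at [0.899, 0.158, 1.597, -0, 1.386, -0.21], TCP at [256.204, 514.748, 214.601] pointing down, gripper open.
Joint ranges: [-2.91, 2.91], [-0.94, 2.29], [0.18, 2.7], [-1.29, 4.43], [0.17, 2.64], [-3, 3]. Speed limits (rad/s): [2.57, 2.57, 3.14, 3.14, 3.14, 3.14].

### API

Orientations are given as a 3x3 rotation matrix whose columns are the frame's x, y, z axes.
In Python, from plant import * gives the robot as it stands.
- The arm moves only by the tool apply_moves, never from a script. Its argument "plan" is a list of rows, each a list of 7 numbers: the turn, a rotation vector about the tool's x, y, z in degrees, then the shift along the tool's x, y, z in cm, then the opening, from 0 (shut) to 1 (fully open). A call has 1 to 8 rows; each row shifts and turns the pose as measured when the row begins, along the tool's axes as they then stand; what a row does not reach is not made up. A row lasts 1/12 s, in which the tool goes at most 41.7 mm and 7.16 degrees, less where a joint would pass 70% of its speed; a pose out of reach is approached as far as the arm can. A call with a gripper value outside its range is refused whole. The fingers move at their own pace and stop on an object; the grip force is fixed at half the most. Time passes only in rows, so rows that do not move let the fingers close. It gives the time, the measured TCP pose, the force and the opening at its end, in the units of the state.
- observe(): the state, without advancing time (a new reading comes with each control period).
- read_camera(name): name is "side" or "top"; returns the picture (480x640x3 uint8, red, green, blue); there is no depth.
- calibration(name): a dict with "fx", "fy", "cx", "cy" (pixels), "position" and "orientation" of the camera in the world. Camera axes: x right, y up, looking along -z (the intrinsics and any distortion apply to the point x, -y, -z); pixel columns grow to the right and rows downward; lengths in mm; the calibration is good to about 2 mm. A picture is of the moment at which its call begins. calibration takes no time and is no camera call.
- job_done(): hands the job in, once; it reports no verdict.
The state is a dict: "clock": time; "q": joint angles; "joint_velocities": joint speeds; "joint_efforts": joint torques, N m; "eef_pos": TCP position; "tcp_rot": TCP orientation; "wrist_force": force on the tool from outside, world axes, zero at the start; "moment": the same for the moment, N m; "grip_width": finger opening in mm.
Only numpy, scipy, OpenCV 4.12 (cv2) and the standard library are available. Lean on these libraries where they do the work, as an engineer would, in place of code of your own. Each camera call takes 0.05 s, during which the arm holds its last target.

### The job

Set the small jack on the bench with its saddle centred under the lift point of the tumbler's hinged bed (the round-nosed lug with the raised ring, not the square corner ears), then try it with a full downward stroke of the pump handle and let the handle come all the way back up. Then pump the handle fully down again and keep it pressed down: nothing locks it, so finish while still holding the handle down with the bed raised on the jack, ready for me to slip packing under it. Do not touch the tumbler yourself, do not tip the jack, and leave the other things on the bench where they are.

Things in the scene. Friction and masses are not known exactly. Their poses are not given: they have to be found in the camera images.
- jack: Loose lever jack, 0.8 kg, 205 x 70 mm flat steel base 10 mm thick (x -110 to +95 mm). Origin on its underside, below the grip block; z up; x points towards the saddle, -x towards the pump handle. Saddle axis at x +65 mm, ram body 52 mm across. Handle pivot at x -26, z 60 mm; the handle swings in the x-z plane. With the handle up, the saddle end passes below the lift pad. No release, no lock.
- jack_grip (a point): Point for gripping, in the upright grey grip block at the jack's x 0, y 0: 85 mm above the jack's underside, 15 mm below the block's top. The block is 26 mm along x, 30 mm across y, free on both y sides to be gripped across y. Axes as the jack's.
- saddle (a point): Centre of the saddle's flat top face, a plain steel disc 44 mm across; 62 mm above the bench with the handle up, 98 mm with it fully down.
- handle_pad (a point): Centre of the upper face of the flat black rubber paddle, 44 x 46 x 10 mm, at the end of the pump handle, where it is pressed: 108 mm from the handle's pivot along the handle and 5 mm above its centre line. Axes are the jack's when the handle is up and turn with the handle.
- pump_handle (a joint): Handle angle, rad: 0 fully up (handle rises 35 degrees, 0.61 rad, from its pivot away from the saddle), 0.6 fully down (about level, hard stop). A spring always returns it to 0. The saddle rises 60 mm per rad, 36 mm in all, and sinks as the handle comes back; it meets the pad at about 0.23. Pressing the paddle takes 2 N at the top, 7 to 12 N at the bottom under load.
- machine: Tumbler: fixed grey stand with a hinged steel bed (260 mm wide, top at 97 mm) carrying a black barrel, up to 240 mm high. Origin on the bench 50 mm in front of the bed's front edge, at mid width; x points into the machine towards its hinge, z up. Stand rails begin at x +60 mm, y +-95 to +-125. Two square corner ears at y +-112 reach out to x +23 mm, underside at 85 mm.
- lift_pad (a point): Underside centre of the lift pad, a steel stud 24 mm across below the round-nosed lug with a raised ring on top; 76 mm above the bench with the bed down. The lug is 36 mm wide, its nose 35 mm beyond the pad's centre away from the machine, top at 97 mm (ring 103 mm). It is clamped anywhere up to 40 mm either way along the bed's front edge (machine's y). Axes as the machine's.
- bed (a joint): Angle of the hinged bed, rad: 0 down on its rests, positive as the lug end rises; about 0.07 with the jack fully pumped. The hinge is 300 mm from the lift pad; the pad carries about 7 to 13 N.
- bench_block: Bystander: square steel bench block, 75 x 75 x 25 mm, stands near the lug. Origin under its centre.
- ring_blank: Bystander: steel ring, 34 mm across, 12 mm high, lying near the lug. Origin under its centre.
- mandrel: Bystander: tapered steel ring mandrel standing upright, 26 mm across, 150 mm high. Origin under its centre.
- ring_box: Bystander: open black box of rings, 110 x 150 x 35 mm. Origin under its centre.
- mallet: Bystander: hammer lying flat, 220 mm long. Origin underneath, near mid length.

How it is judged:
By the outcome, as a careful person would: the job done as asked, in the order asked, and still so for the second after the job is handed in, while the arm keeps its last pose, push and grip.
It also fails if it takes over 61 s, if anything falls off the work surface, if the arm or the gripper's body presses on something with over 40 N, if the wrist force passes 120 N, or if a joint passes its speed limit or range.

## Working session

There is one attempt and no reset: what is moved stays moved. The work goes in short steps, Python scripts to look and compute and a tool call to move; the robot and the scene stay as the last step left them, time stands still between calls to the robot, and variables do not carry over. Pictures are saved under pics/ and viewed, and the job is handed in when it is done.

Besides the shell and the picture viewer there is one more tool, called after "Call:" by a JSON object that holds its "method" and its "body", one argument or row to a line. apply_moves: Moves the arm, as the interface text tells. Its arguments: {"type":"object","properties":{"plan":{"type":"array"}},"required":["plan"]}

```bash
mkdir -p pics && ls && python3 - <<'E'
from plant import *
import cv2
for n in("side","top"):
    im=read_camera(n); cv2.imwrite(f"pics/{n}0.png",im[:,:,::-1]); print(n,calibration(n))
print(observe())
E
```

```text
pics
side {'fx': 448.06450086131156, 'fy': 448.06450086131156, 'cx': 314.3204755551051, 'cy': 237.81590149360753, 'position': array([   9.15698381, -608.74657341,  567.41725797]), 'orientation': array([[ 0.69664603,  0.3698943 , -0.61470522],
       [-0.71732994,  0.3459482 , -0.60477896],
       [-0.01104812,  0.86226333,  0.5063397 ]])}
top {'fx': 542.428062984538, 'fy': 542.428062984538, 'cx': 322.37500691898356, 'cy': 242.88546252413195, 'position': array([ 391.95744258,  -18.08472931, 1490.47712911]), 'orientation': array([[ 0.01345005,  0.98811901, -0.15310103],
       [-0.99982768,  0.01524959,  0.01058569],
       [ 0.01279465,  0.15293227,  0.98815384]])}
{'clock': 0.1, 'q': array([ 8.98913435e-01,  1.58991186e-01,  1.59807806e+00, -9.60732598e-06,
        1.38619280e+00, -2.10125287e-01]), 'joint_velocities': array([-0.00162433, -0.00113585, -0.00210857, -0.00019944,  0.00236592,
       -0.00059827]), 'joint_efforts': array([-2.81450011e-04, -3.86501420e+01, -3.22958136e+01,  7.02943210e-02,
        3.39135190e-02, -5.78356503e-05]), 'eef_pos': array([255.85783125, 514.32055696, 213.72862009]), 'tcp_rot': array([[-8.95271443e-01,  4.45519897e-01, -1.03173922e-03],
       [ 4.45520963e-01,  8.95270545e-01, -1.31242952e-03],
       [ 3.38972266e-04, -1.63464212e-03, -9.99998607e-01]]), 'wrist_force': array([ 0.07395026, -0.60633493, -0.46241141]), 'moment': array([ 0.009408  , -0.02488423, -0.04159478]), 'grip_width': 92.06951116459436}
```

View pics/side0.png

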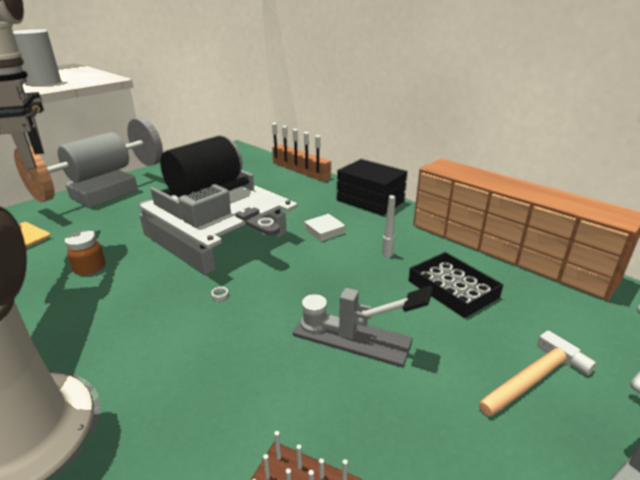

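View pics/top0.png

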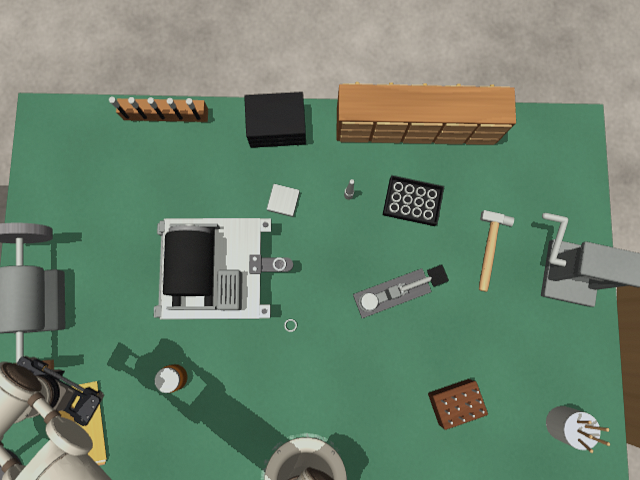

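The top view (image right = −y, down = −x) shows the lug ring near px (279,265), pointing to image right. The jack has its saddle near (370,301) and its paddle near (438,275). The block is at (283,200), the ring at (290,325) and the mandrel at (349,188). I'll zoom in for accurate pixels.

```bash
cat > h.py <<'E'
import numpy as np, cv2
from plant import *
def ray(n,u,v):
    c=calibration(n); d=np.array([(u-c['cx'])/c['fx'],-(v-c['cy'])/c['fy'],-1.])
    R=np.array(c['orientation']); return np.array(c['position']),R@d
def onz(n,u,v,z):
    p,d=ray(n,u,v); return p+d*(z-p[2])/d[2]
def tri(a,b):
    (p,d),(q,e)=ray('top',*a),ray('side',*b)
    s=np.linalg.lstsq(np.c_[d,-e],q-p,rcond=None)[0]; x,y=p+d*s[0],q+e*s[1]
    return (x+y)/2,np.linalg.norm(x-y)
def proj(n,P):
    c=calibration(n); l=np.array(c['orientation']).T@(np.array(P,float)-c['position'])
    return np.array([c['cx']+c['fx']*l[0]/-l[2], c['cy']-c['fy']*l[1]/-l[2]])
def crop(src,u0,v0,u1,v1,k,out):
    im=cv2.imread(src)[v0:v1,u0:u1]; cv2.imwrite(out,cv2.resize(im,None,fx=k,fy=k,interpolation=cv2.INTER_CUBIC))
E
python3 - <<'E'
from h import *
crop('pics/top0.png',230,170,330,345,3,'pics/t_a.png') 
crop('pics/top0.png',340,250,460,325,6,'pics/t_b.png')
crop('pics/side0.png',130,180,310,305,4,'pics/s_a.png')
crop('pics/side0.png',285,270,445,370,5,'pics/s_b.png')
E
```

```text
(no output)
```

View pics/t_a.png

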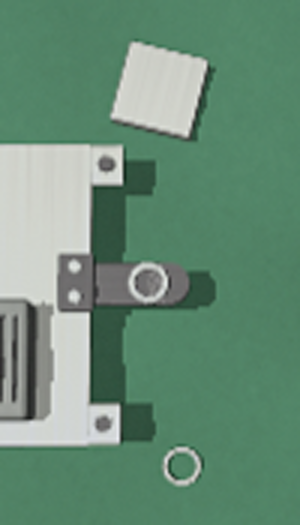

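View pics/t_b.png

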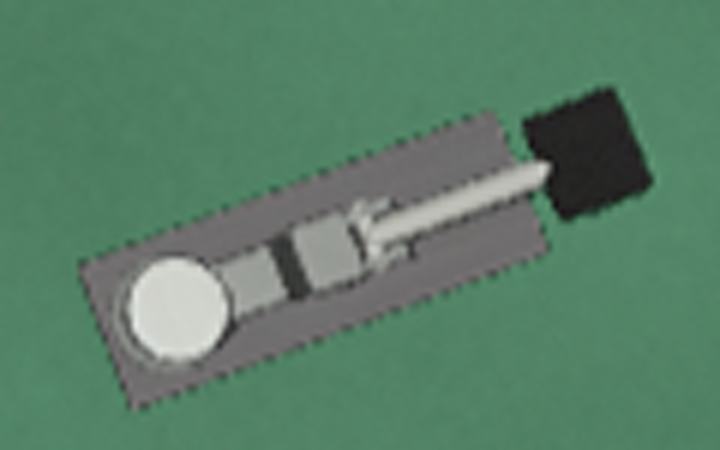

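View pics/s_a.png

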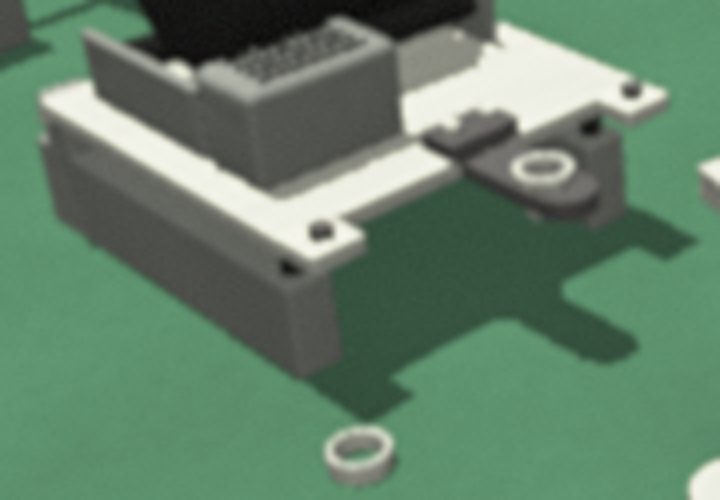

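View pics/s_b.png

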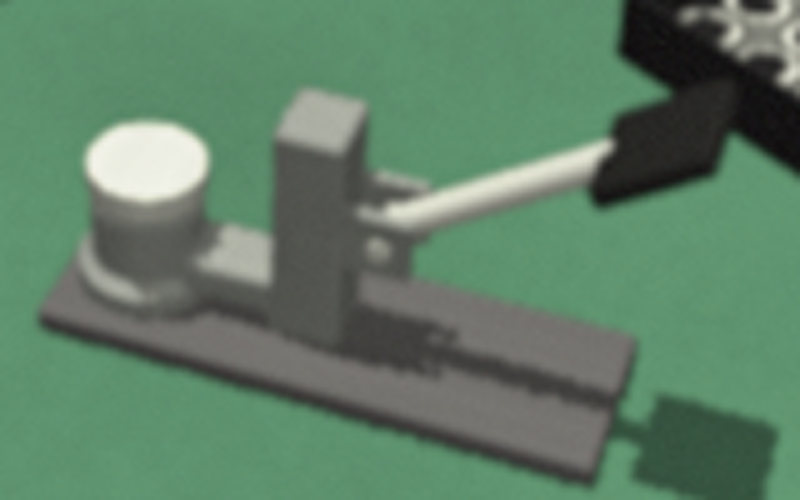

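```bash
python3 - <<'E'
from h import *
im=cv2.imread('pics/top0.png').astype(int)
def blob(mask,win,name):
    u0,v0,u1,v1=win; m=np.zeros(mask.shape,np.uint8); m[v0:v1,u0:u1]=mask[v0:v1,u0:u1]
    n,l,s,c=cv2.connectedComponentsWithStats(m); i=1+np.argmax(s[1:,4]); print(name,s[i],c[i].round(2)); return c[i],(l==i).astype(np.uint8)
b,g,r=im[...,0],im[...,1],im[...,2]
bright=(im.min(2)>170).astype(np.uint8)
c,_=blob(bright,(355,285,384,312),'saddle'); S=onz('top',*c,62); print(S)
# not green
ng=((g-r)<25).astype(np.uint8)
_,m=blob(ng,(350,265,428,322),'base');
cnt=max(cv2.findContours(m,0,2)[0],key=cv2.contourArea); print(cv2.minAreaRect(cnt), )
c,m2=blob(((im.max(2)<60)).astype(np.uint8),(420,258,455,292),'pad'); 
zp=60+108*np.sin(.61)+5*np.cos(.61); P=onz('top',*c,zp); print(zp,P)
d=S-P; print('yaw from saddle-pad',np.degrees(np.arctan2(d[1],d[0])),np.hypot(*d[:2]),'expect',65+26+108*np.cos(.61)-5*np.sin(.61)) 
# base corners at z=10 (from zoom /6+offset)
C=[(340+x/6,250+y/6) for x,y in((80,264),(490,110),(550,245),(133,408))]
W=[onz('top',*q,10) for q in C]; 
for w in W: print(w.round(1))
e=W[0]+W[3]-W[1]-W[2]; print('yaw base',np.degrees(np.arctan2(e[1],e[0])), 'centre',sum(W)/4)
# ring
c,_=blob(bright,(270,255,289,274),'ring'); L=onz('top',*c,102); print('lug ring',L)
for nme,(x,y) in dict(earA=(123,165),earAt=(107,164),earB=(120,424),earBt=(103,424),edgeA=(91,200),edgeB=(89,395),ca=(123,145),ca2=(123,184),cb=(121,405),cb2=(121,443),nose=(189,283),lt=(140,263),lb=(140,303)).items():
    print(nme,onz('top',230+x/3,170+y/3,97).round(1))
for nme,(x,y) in dict(b1=(133,42),b2=(208,62),b3=(190,134),b4=(112,116)).items(): print(nme,onz('top',230+x/3,170+y/3,25).round(1))
print('ring blank',onz('top',230+182/3,170+466/3,12).round(1))
print('tri ring',tri(c,(130+543/4,180+166/4)))
print('tri saddle',tri((370.0,301.5),(285+147/5,270+162/5)))
print('mandrel',onz('top',349,196,0),onz('top',351,181,150))
E
```

```text
saddle [362 293  16  17 209] [369.21 301.01]
[ 460.83056226 -158.37771509   62.        ]
base [ 353  268   75   50 1915] [391.3  292.81]
((392.28082275390625, 292.58221435546875), (25.8660945892334, 75.95970916748047), 69.44395446777344)
pad [427 265  21  22 288] [437.43 275.23]
125.96792578007938 [ 525.08674492 -324.82652326  125.96792578]
yaw from saddle-pad 111.10866820569524 178.42102665239773 expect 176.6576486268094
[ 481.7 -120.2   10. ]
[ 554.8 -307.8   10. ]
[ 493.4 -334.3   10. ]
[ 417.3 -144.4   10. ]
yaw base 111.56017988253866 centre [ 486.80443997 -226.66833384   10.        ]
ring [273 258  13  13  56] [278.91 263.88]
lug ring [550.72727146  78.10790671 102.        ]
earA [653.  101.7  97. ]
earAt [653.7 115.6  97. ]
earB [429.4  98.   97. ]
earBt [429.2 112.4  97. ]
edgeA [621.7 128.5  97. ]
edgeB [453.5 125.   97. ]
ca [670.7 102.2  97. ]
ca2 [636.2 101.2  97. ]
cb [445.5  97.6  97. ]
cb2 [413.4  96.7  97. ]
nose [550.7  42.1  97. ]
lt [567.4  84.7  97. ]
lb [532.8  83.8  97. ]
b1 [782.4 101.9  25. ]
b2 [764.6  32.1  25. ]
b3 [696.4  47.3  25. ]
b4 [712.1 119.3  25. ]
ring blank [395.1  48.4  12. ]
tri ring (array([552.28072873,  77.17313386, 100.57681754]), np.float64(3.460891087193689))
tri saddle (array([ 460.48208492, -161.37989456,   59.55533656]), np.float64(2.076459607199834))
mandrel [ 757.83623859 -107.33824784    0.        ] [ 760.29376724 -103.22131764  150.        ]
```

Measured: the lug ring centre is at about (550.5, 78), machine x is at world yaw ≈91°, and the jack origin is at about (484.6, −218.8) with yaw ≈111.3°. First I'll turn the wrist to the jack's yaw and lift a little.

Call:
{"method": "apply_moves", "body": {
  "plan": [
    [0,0,7,0,0,-0.7,1],
    [0,0,7,0,0,-0.7,1],
    [0,0,7,0,0,-0.7,1],
    [0,0,7,0,0,-0.7,1],
    [0,0,7,0,0,-0.7,1],
    [0,0,7,0,0,-0.7,1]
  ]
}}

```text
clock: 0.6
eef_pos: [253.7, 511.6, 251.2]
tcp_rot: [[-0.35, 0.937, -0.008], [0.937, 0.35, -0.011], [-0.007, -0.012, -1.0]]
wrist_force: [0.2, -0.1, 0.3]
grip_width: 91.9
```

```bash
cat > d.py <<'E'
import sys
from h import *
from scipy.spatial.transform import Rotation as Ro
# usage: d.py x y z yaw  (yaw = jack-x direction of tool x, deg)
x,y,z,yaw=map(float,sys.argv[1:5]); a=np.radians(yaw)
s=observe(); R=np.array(s['tcp_rot']); p=np.array(s['eef_pos'])
X=np.array([np.cos(a),np.sin(a),0]); Z=np.array([0,0,-1.]); T=np.c_[X,np.cross(Z,X),Z]
print('t',round(s['clock'],2),'pos',p.round(1),'F',np.array(s['wrist_force']).round(1),'w',round(s['grip_width'],1))
print('turn deg',np.degrees(Ro.from_matrix(R.T@T).as_rotvec()).round(2),'shift cm',(R.T@(np.array([x,y,z])-p)/10).round(2), 'toolx yaw',np.degrees(np.arctan2(R[1,0],R[0,0])).round(2))
E
python3 d.py 484.6 -218.8 230 111.3
```

```text
t 0.6 pos [253.7 511.6 251.2] F [ 0.2 -0.1  0.3] w 91.9
turn deg [-0.67  0.4  -0.8 ] shift cm [-76.48  -3.92   2.7 ] toolx yaw 110.5
```

Call:
{"method": "apply_moves", "body": {
  "plan": [
    [0,0,0,-4,-0.2,0,1],
    [0,0,0,-4,-0.2,0,1],
    [0,0,0,-4,-0.2,0,1],
    [0,0,0,-4,-0.2,0,1],
    [0,0,0,-4,-0.2,0,1],
    [0,0,0,-4,-0.2,0,1],
    [0,0,0,-4,-0.2,0,1],
    [0,0,0,-4,-0.2,0,1]
  ]
}}

```text
clock: 1.27
eef_pos: [348.4, 199.7, 250.0]
tcp_rot: [[-0.357, 0.934, -0.012], [0.934, 0.356, -0.011], [-0.006, -0.015, -1.0]]
wrist_force: [0.4, 0.4, 0.8]
grip_width: 91.8
```

```bash
python3 d.py 484.6 -218.8 230 111.3
```

```text
t 1.27 pos [348.4 199.7 250. ] F [0.4 0.4 0.8] w 91.8
turn deg [-0.84  0.33 -0.41] shift cm [-43.94  -2.17   2.29] toolx yaw 110.89
```

Call:
{"method": "apply_moves", "body": {
  "plan": [
    [0,0,0,-4,-0.2,0,1],
    [0,0,0,-4,-0.2,0,1],
    [0,0,0,-4,-0.2,0.2,1],
    [0,0,0,-4,-0.2,0.2,1],
    [0,0,0,-4,-0.2,0.2,1],
    [0,0,0,-4,-0.2,0.2,1],
    [0,0,0,-4,-0.2,0.2,1],
    [-0.8,0.3,-0.4,-4,-0.2,0.2,1]
  ]
}}

```text
clock: 1.93
eef_pos: [446.4, -118.9, 238.7]
tcp_rot: [[-0.363, 0.932, 0.002], [0.932, 0.363, 0.0], [-0.001, 0.002, -1.0]]
wrist_force: [1.1, 0.4, 0.2]
grip_width: 91.7
```

```bash
python3 d.py 484.6 -218.8 160 111.3
```

```text
t 1.93 pos [ 446.4 -118.9  238.7] F [1.1 0.4 0.2] w 91.7
turn deg [ 0.1   0.03 -0.05] shift cm [-10.69  -0.08   7.87] toolx yaw 111.25
```

Call:
{"method": "apply_moves", "body": {
  "plan": [
    [0,0,0,-3,0,1.5,1],
    [0,0,0,-3,0,1.5,1],
    [0,0,0,-3,0,1.5,1],
    [0,0,0,-1.6,0,1.5,1],
    [0,0,0,0,0,1,1],
    [0,0,0,0,0,0,1]
  ]
}}

```text
clock: 2.43
eef_pos: [485.2, -231.3, 163.8]
tcp_rot: [[-0.352, 0.936, 0.002], [0.936, 0.352, -0.0], [-0.001, 0.002, -1.0]]
wrist_force: [0.4, -0.3, -0.3]
grip_width: 92.3
```

```bash
python3 d.py 484.6 -218.8 66 111.3; python3 - <<'E'
from h import *
for n in("side","top"):
    cv2.imwrite(f"pics/{n}1.png",read_camera(n)[:,:,::-1])
crop('pics/side1.png',270,180,450,370,3,'pics/s1.png')
crop('pics/top1.png',330,220,470,330,5,'pics/t1.png')
E
```

```text
t 2.43 pos [ 485.2 -231.3  163.8] F [ 0.4 -0.3 -0.3] w 92.3
turn deg [ 0.09  0.04 -0.68] shift cm [1.19 0.37 9.78] toolx yaw 110.62
```

View pics/s1.png

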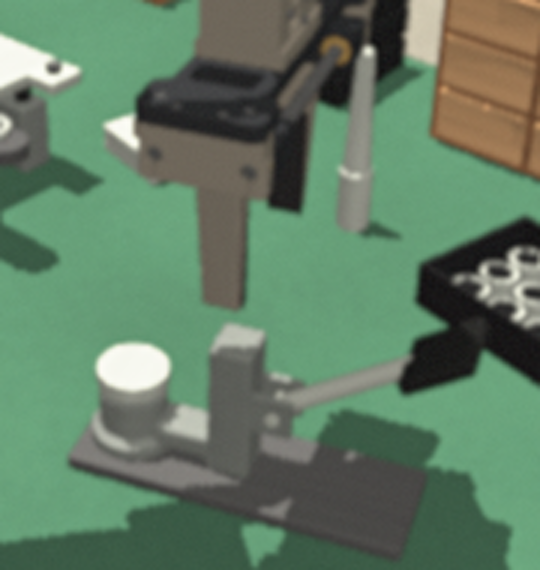

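View pics/t1.png

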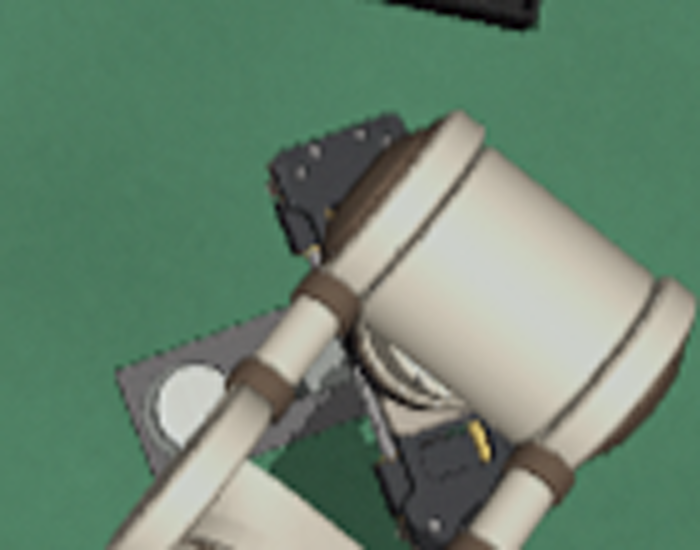

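The open fingers stand above the grip block, with the finger at px (222,300) and the block top at (238,335) in the side crop. The arm overshot by about 12 mm, so I'll correct that and then descend.

Call:
{"method": "apply_moves", "body": {
  "plan": [
    [0,0,-0.7,1.2,0.4,1.5,1],
    [0,0,0,0,0,1.5,1],
    [0,0,0,0,0,0,1]
  ]
}}

```text
clock: 2.78
eef_pos: [487.5, -216.0, 139.9]
tcp_rot: [[-0.368, 0.93, 0.01], [0.93, 0.368, -0.006], [-0.009, 0.007, -1.0]]
wrist_force: [-0.4, 0.3, -0.6]
grip_width: 91.8
```

```bash
python3 d.py 484.6 -218.8 66 111.3
```

```text
t 2.78 pos [ 487.5 -216.   139.9] F [-0.4  0.3 -0.6] w 91.8
turn deg [0.42 0.52 0.32] shift cm [-0.09 -0.42  7.39] toolx yaw 111.62
```

Call:
{"method": "apply_moves", "body": {
  "plan": [
    [0.4,0.5,0.3,-0.1,-0.4,1.2,1],
    [0,0,0,0,0,1.5,1],
    [0,0,0,0,0,1.5,1],
    [0,0,0,0,0,1.2,1],
    [0,0,0,0,0,0.8,1],
    [0,0,0,0,0,0.3,1],
    [0,0,0,0,0,0,1]
  ]
}}

```text
clock: 3.37
eef_pos: [487.1, -217.9, 78.1]
tcp_rot: [[-0.367, 0.93, 0.007], [0.93, 0.367, -0.006], [-0.008, 0.005, -1.0]]
wrist_force: [-0.1, -0.2, 0.8]
grip_width: 92.3
```

```bash
python3 d.py 484.6 -218.8 66 111.3
```

```text
t 3.37 pos [ 487.1 -217.9   78.1] F [-0.1 -0.2  0.8] w 92.3
turn deg [0.27 0.45 0.25] shift cm [ 0.02 -0.27  1.21] toolx yaw 111.55
```

Call:
{"method": "apply_moves", "body": {
  "plan": [
    [0.3,0.4,0.2,0,-0.3,0.7,1],
    [0,0,0,0,0,0.6,1],
    [0,0,0,0,0,0.1,1],
    [0,0,0,0,0,0,1]
  ]
}}

```text
clock: 3.7
eef_pos: [485.2, -220.1, 64.5]
tcp_rot: [[-0.364, 0.932, 0.001], [0.932, 0.364, -0.002], [-0.003, 0.0, -1.0]]
wrist_force: [-0.6, 0.3, 0.6]
grip_width: 91.7
```

```bash
python3 d.py 484.6 -218.8 66 111.3
```

```text
t 3.7 pos [ 485.2 -220.1   64.5] F [-0.6  0.3  0.6] w 91.7
turn deg [0.02 0.15 0.02] shift cm [ 0.14 -0.   -0.15] toolx yaw 111.32
```

Aligned. Now I'll close on the block.

Call:
{"method": "apply_moves", "body": {
  "plan": [
    [0,0,0,0.1,0,-0.1,0.5],
    [0,0,0,0,0,0,0.35],
    [0,0,0,0,0,0,0.1],
    [0,0,0,0,0,0,0],
    [0,0,0,0,0,0,0],
    [0,0,0,0,0,0,0],
    [0,0,0,0,0,0,0],
    [0,0,0,0,0,0,0]
  ]
}}

```text
clock: 4.37
eef_pos: [485.7, -219.8, 67.0]
tcp_rot: [[-0.364, 0.932, 0.003], [0.932, 0.364, -0.004], [-0.005, 0.002, -1.0]]
wrist_force: [0.6, 0.5, -0.5]
grip_width: 40.8
```

```bash
python3 d.py 484.6 -218.8 66 111.3
```

```text
t 4.37 pos [ 485.7 -219.8   67. ] F [ 0.6  0.5 -0.5] w 40.8
turn deg [0.1  0.28 0.02] shift cm [ 0.13 -0.07  0.1 ] toolx yaw 111.32
```

Call:
{"method": "apply_moves", "body": {
  "plan": [
    [0,0,0,0,0,0,0],
    [0,0,0,0,0,0,0],
    [0,0,0,0,0,0,0],
    [0,0,0,0,0,0,0]
  ]
}}

```text
clock: 4.7
eef_pos: [485.2, -220.0, 67.0]
tcp_rot: [[-0.364, 0.932, 0.002], [0.932, 0.364, -0.004], [-0.005, 0.001, -1.0]]
wrist_force: [-1.8, 0.1, 0.8]
grip_width: 30.3
```

```bash
python3 d.py 484.6 -218.8 66 111.3
```

```text
t 4.7 pos [ 485.2 -220.    67. ] F [-1.8  0.1  0.8] w 30.3
turn deg [0.05 0.27 0.02] shift cm [ 0.13 -0.02  0.1 ] toolx yaw 111.32
```

Gripped (30.3 mm opening). I'll lift about 20 mm.

Call:
{"method": "apply_moves", "body": {
  "plan": [
    [0,0,0,0,0,-0.3,0],
    [0,0,0,0,0,-0.6,0],
    [0,0,0,0,0,-0.7,0],
    [0,0,0,0,0,-0.5,0],
    [0,0,0,0,0,-0.2,0],
    [0,0,0,0,0,0,0]
  ]
}}

```text
clock: 5.2
eef_pos: [480.4, -215.6, 85.8]
tcp_rot: [[-0.364, 0.932, -0.008], [0.932, 0.364, 0.005], [0.008, -0.006, -1.0]]
wrist_force: [-0.1, 0.1, -8.0]
grip_width: 30.0
```

```bash
python3 d.py 551.6 -65 90 91; python3 - <<'E'
from h import *
cv2.imwrite(f"pics/side2.png",read_camera("side")[:,:,::-1])
crop('pics/side2.png',230,180,450,370,3,'pics/s2.png')
E
```

```text
t 5.2 pos [ 480.4 -215.6   85.8] F [-0.1  0.1 -8. ] w 30.0
turn deg [-0.41 -0.38 20.32] shift cm [11.45 12.11 -0.41] toolx yaw 111.32
```

View pics/s2.png

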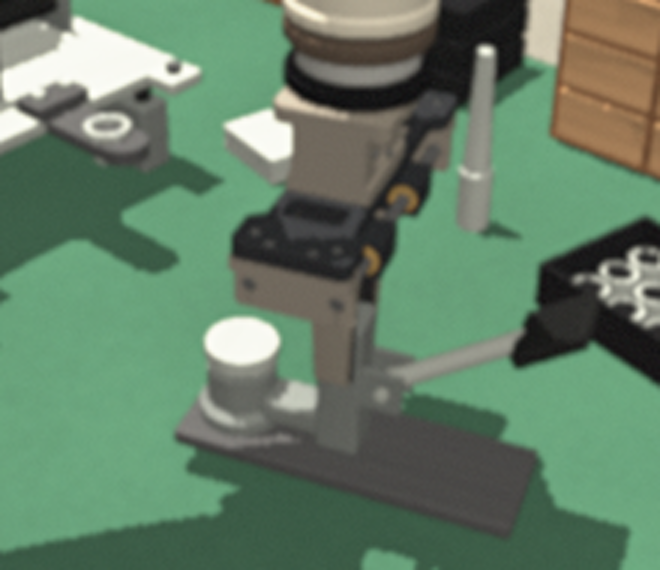

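The jack hangs level (saddle at (242,340), base clear with its shadow below). Now I'll swing it to the pre-entry pose in front of the lug.

Call:
{"method": "apply_moves", "body": {
  "plan": [
    [0,0,2,0.8,0.8,0,0],
    [0,0,3,1.5,1.5,0,0],
    [0,0,3,1.9,1.6,0,0],
    [0,0,3,2.0,1.5,0,0],
    [0,0,3,2.0,1.4,0,0],
    [0,0,3,1.9,1.2,0,0],
    [0,0,2,1.0,0.6,0,0],
    [0,0,1,0.5,0.3,0,0]
  ]
}}

```text
clock: 5.92
eef_pos: [543.6, -78.7, 83.9]
tcp_rot: [[-0.001, 1.0, -0.01], [1.0, 0.001, 0.005], [0.005, -0.01, -1.0]]
wrist_force: [0.2, 0.9, -8.4]
grip_width: 29.8
```

```bash
python3 d.py 551.6 -65 80 91
```

```text
t 5.92 pos [543.6 -78.7  83.9] F [ 0.2  0.9 -8.4] w 29.8
turn deg [-0.57 -0.29 -0.95] shift cm [1.37 0.8  0.39] toolx yaw 90.05
```

Call:
{"method": "apply_moves", "body": {
  "plan": [
    [-0.6,-0.3,-0.9,0.8,0.8,0.2,0],
    [0,0,0,0.5,0,0.3,0],
    [0,0,0,0,0,0.2,0],
    [0,0,0,0,0,0,0],
    [0,0,0,0,0,0,0]
  ]
}}

```text
clock: 6.33
eef_pos: [551.5, -63.0, 74.6]
tcp_rot: [[-0.022, 1.0, -0.001], [1.0, 0.022, 0.0], [0.0, -0.001, -1.0]]
wrist_force: [0.1, -1.1, -9.1]
grip_width: 29.7
```

```bash
python3 d.py 551.6 -65 72 91; python3 - <<'E'
from h import *
for n in("side","top"):
    cv2.imwrite(f"pics/{n}3.png",read_camera(n)[:,:,::-1])
crop('pics/side3.png',200,180,400,330,3,'pics/s3.png')
crop('pics/top3.png',240,220,400,320,5,'pics/t3.png')
E
```

```text
t 6.33 pos [551.5 -63.   74.6] F [ 0.1 -1.1 -9.1] w 29.7
turn deg [-0.05 -0.01  0.26] shift cm [-0.2   0.    0.26] toolx yaw 91.26
```

View pics/s3.png

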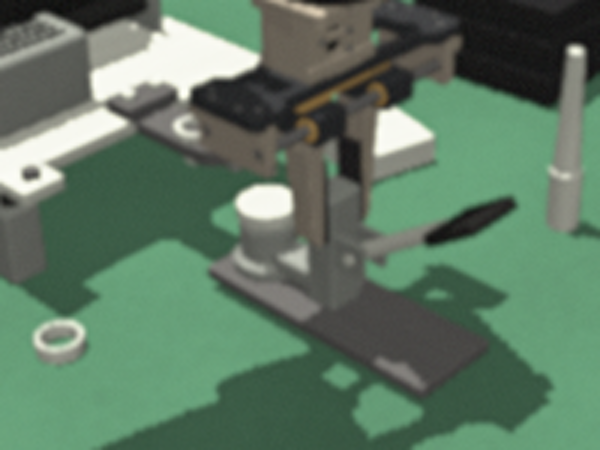

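View pics/t3.png

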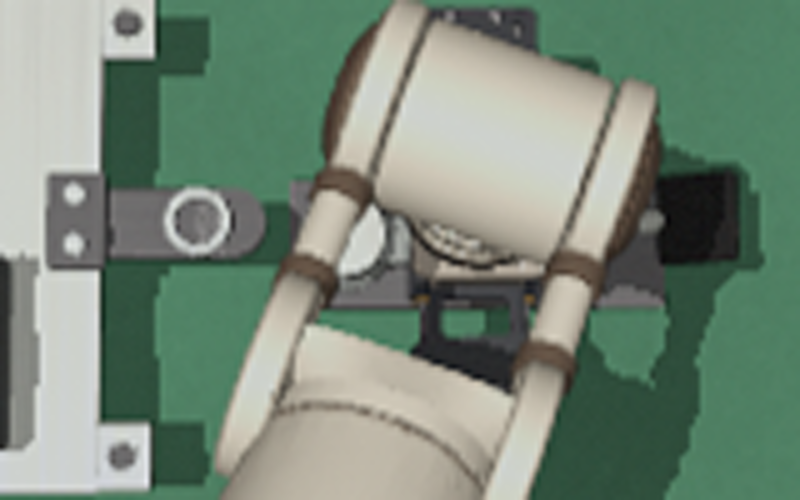

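The jack is in front of the lug, with the saddle at side-crop (265,203) and the lug nose and paddle visible in the top crop. I'll check its position against the lug before sliding in.

```bash
python3 - <<'E'
from h import *
f=lambda u0,v0,k,x,y:(u0+(x+.5)/k-.5,v0+(y+.5)/k-.5)
T=lambda x,y,z:onz('top',*f(240,220,5,x,y),z).round(1)
zb=10+7.5
print('front end y',T(292,210,zb),'back end',T(664,280,zb),'near edge',T(345,307,zb),T(630,305,zb),'far edge',T(297,181,zb))
print('lug edges',T(150,189,97),T(150,260,97),'ring',T(197,221,103),'nose',T(265,224,97))
S=lambda x,y,z:onz('side',*f(200,180,3,x,y),z).round(1)
print('saddle side',S(265,203,69.5))
# initial side saddle & ring for bias
g=lambda x,y:f(285,270,5,x,y)
print('saddle0 side',onz('side',*g(147,162),62).round(1),'ring0 side',onz('side',*f(130,180,4,543,166),102).round(1))
im=cv2.imread('pics/side3.png').astype(int); m=(im.min(2)>165).astype(np.uint8); w=np.zeros_like(m); w[238:258,275:300]=m[238:258,275:300]
n,l,s,c=cv2.connectedComponentsWithStats(w); i=1+np.argmax(s[1:,4]); print(s[i],c[i],onz('side',*c[i],69.5))
im=cv2.imread('pics/side0.png').astype(int); m=(im.min(2)>165).astype(np.uint8); w=np.zeros_like(m); w[290:315,298:330]=m[290:315,298:330]
n,l,s,c=cv2.connectedComponentsWithStats(w); i=1+np.argmax(s[1:,4]); print(s[i],c[i],onz('side',*c[i],62))
E
```

```text
front end y [567.4  32.   17.5] back end [ 532.  -171.4   17.5] near edge [514.8   2.2  17.5] [ 518.1 -152.9   17.5] far edge [583.4  29.6  17.5]
lug edges [567.8 102.9  97. ] [530.9 101.9  97. ] ring [550.8  77.8 103. ] nose [550.5  43.1  97. ]
saddle side [546.9  -1.   69.5]
saddle0 side [ 459.5 -162.8   62. ] ring0 side [552.7  76.1 102. ]
[279 242  19  12 178] [287.94382022 247.03932584] [ 5.47636866e+02 -6.06567313e-02  6.95000000e+01]
[302 295  24  16 300] [313.85       301.92333333] [ 459.47578283 -162.45334239   62.        ]
```

Call:
{"method": "apply_moves", "body": {
  "plan": [
    [0,0,-0.2,0.8,0,0.3,0],
    [0,0,0,1.2,0,0,0],
    [0,0,0,1.4,0,0,0],
    [0,0,0,1.2,0,0,0],
    [0,0,0,0.8,0,0,0],
    [0,0,0,0.3,0,0,0],
    [0,0,0,0,0,0,0]
  ]
}}

```text
clock: 7.02
eef_pos: [549.8, -1.6, 71.8]
tcp_rot: [[-0.023, 1.0, 0.0], [1.0, 0.023, 0.0], [0.0, 0.0, -1.0]]
wrist_force: [0.3, 0.8, -8.5]
grip_width: 29.8
```

```bash
python3 d.py 551.8 11.4 71 91
```

```text
t 7.02 pos [549.8  -1.6  71.8] F [ 0.3  0.8 -8.5] w 29.8
turn deg [ 0.   -0.03  0.31] shift cm [1.3  0.23 0.08] toolx yaw 91.31
```

Call:
{"method": "apply_moves", "body": {
  "plan": [
    [0,0,0.3,0.5,0.2,0,0],
    [0,0,0,0.6,0,0,0],
    [0,0,0,0.2,0,0,0],
    [0,0,0,0,0,0,0]
  ]
}}

```text
clock: 7.35
eef_pos: [552.1, 12.2, 72.1]
tcp_rot: [[-0.017, 1.0, 0.001], [1.0, 0.017, -0.0], [-0.0, 0.001, -1.0]]
wrist_force: [-0.3, 0.9, -8.6]
grip_width: 30.0
```

```bash
python3 d.py 551.8 11.4 67 91
```

```text
t 7.35 pos [552.1  12.2  72.1] F [-0.3  0.9 -8.6] w 30.0
turn deg [ 0.04  0.02 -0.02] shift cm [-0.08 -0.03  0.51] toolx yaw 90.98
```

Lowering the last 5 mm onto the bench.

Call:
{"method": "apply_moves", "body": {
  "plan": [
    [0,0,0,-0.1,0,0.2,0],
    [0,0,0,0,0,0.2,0],
    [0,0,0,0,0,0.15,0],
    [0,0,0,0,0,0,0],
    [0,0,0,0,0,0,0]
  ]
}}

```text
clock: 7.77
eef_pos: [552.9, 10.4, 67.2]
tcp_rot: [[-0.016, 1.0, 0.002], [1.0, 0.016, -0.001], [-0.001, 0.002, -1.0]]
wrist_force: [-0.0, 1.1, -7.2]
grip_width: 29.9
```

```bash
python3 d.py 551.8 11.4 67 91; python3 - <<'E'
from h import *
for n in("side","top"):
    cv2.imwrite(f"pics/{n}4.png",read_camera(n)[:,:,::-1])
crop('pics/side4.png',160,160,360,310,3,'pics/s4.png')
crop('pics/top4.png',230,220,390,320,5,'pics/t4.png')
E
```

```text
t 7.77 pos [552.9  10.4  67.2] F [-0.   1.1 -7.2] w 29.9
turn deg [ 0.11  0.04 -0.08] shift cm [ 0.1  -0.11  0.02] toolx yaw 90.92
```

View pics/s4.png

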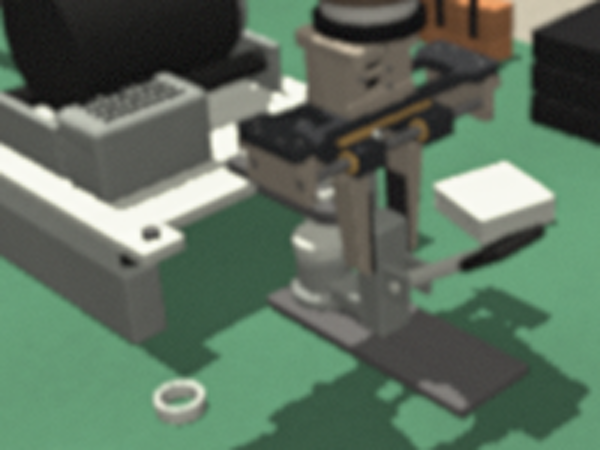

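View pics/t4.png

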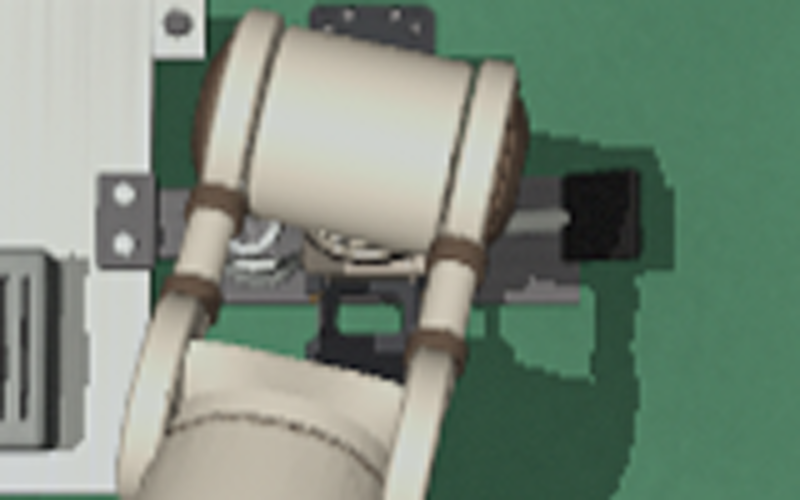

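The saddle is under the lug and the base is just at the bench. Small correction, then set it down.

Call:
{"method": "apply_moves", "body": {
  "plan": [
    [0,0,0,0.1,-0.1,0.05,0],
    [0,0,0,0,0,0.1,0],
    [0,0,0,0,0,0.1,0],
    [0,0,0,0,0,0,0]
  ]
}}

```text
clock: 8.2
eef_pos: [552.7, 10.7, 67.0]
tcp_rot: [[-0.017, 1.0, 0.003], [1.0, 0.017, -0.002], [-0.002, 0.003, -1.0]]
wrist_force: [-0.1, -0.9, -7.9]
grip_width: 30.1
```

```bash
python3 d.py 551.8 11.4 67 91
```

```text
t 8.2 pos [552.7  10.7  67. ] F [-0.1 -0.9 -7.9] w 30.1
turn deg [ 0.19  0.13 -0.03] shift cm [ 0.07 -0.09  0.  ] toolx yaw 90.97
```

Call:
{"method": "apply_moves", "body": {
  "plan": [
    [0,0,0,0.1,-0.15,0.2,0],
    [0,0,0,0,0,0.2,0],
    [0,0,0,0,0,0.1,0],
    [0,0,0,0,0,0,0]
  ]
}}

```text
clock: 8.53
eef_pos: [552.7, 10.7, 67.1]
tcp_rot: [[-0.017, 1.0, 0.005], [1.0, 0.017, -0.004], [-0.004, 0.005, -1.0]]
wrist_force: [-0.1, -0.6, -7.4]
grip_width: 29.7
```

```bash
python3 d.py 551.8 11.4 67 91
```

```text
t 8.53 pos [552.7  10.7  67.1] F [-0.1 -0.6 -7.4] w 29.7
turn deg [ 0.28  0.24 -0.05] shift cm [ 0.07 -0.09  0.01] toolx yaw 90.95
```

Call:
{"method": "apply_moves", "body": {
  "plan": [
    [0,0,0,0,0,0.3,0],
    [0,0,0,0,0,0.3,0]
  ]
}}

```text
clock: 8.7
eef_pos: [553.0, 10.7, 66.9]
tcp_rot: [[-0.017, 1.0, 0.003], [1.0, 0.017, -0.004], [-0.005, 0.003, -1.0]]
wrist_force: [-15.6, 2.8, 24.5]
grip_width: 30.0
```

The base is on the bench (the push reads 24 N). I'll relax and open.

Call:
{"method": "apply_moves", "body": {
  "plan": [
    [0,0,0,0,0,0,0],
    [0,0,0,0,0,-0.1,0],
    [0,0,0,0,0,0,0.4],
    [0,0,0,0,0,0,0.6],
    [0,0,0,0,0,0,0.8],
    [0,0,0,0,0,0,1],
    [0,0,0,0,0,0,1]
  ]
}}

```text
clock: 9.28
eef_pos: [557.8, 9.9, 70.0]
tcp_rot: [[-0.017, 1.0, 0.015], [1.0, 0.017, -0.006], [-0.006, 0.015, -1.0]]
wrist_force: [-0.9, 0.3, 0.4]
grip_width: 61.4
```

```bash
python3 d.py 551.8 11.4 67 91
```

```text
t 9.28 pos [557.8   9.9  70. ] F [-0.9  0.3  0.4] w 61.4
turn deg [ 0.86  0.37 -0.03] shift cm [ 0.16 -0.6   0.29] toolx yaw 90.97
```

Call:
{"method": "apply_moves", "body": {
  "plan": [
    [0.8,0.4,0,0,-0.6,0,1],
    [0,0,0,0,0,-0.3,1],
    [0,0,0,0,0,-1.0,1],
    [0,0,0,0,0,-2,1],
    [0,0,0,0,0,-2.5,1],
    [0,0,0,0,0,-2.5,1],
    [0,0,0,0,0,-2.5,0.5],
    [0,0,0,0,0,-1,0]
  ]
}}

```text
clock: 9.95
eef_pos: [549.1, 9.7, 193.4]
tcp_rot: [[-0.016, 1.0, -0.006], [1.0, 0.016, 0.003], [0.003, -0.006, -1.0]]
wrist_force: [0.7, -0.5, 0.1]
grip_width: 80.3
```

```bash
python3 d.py 551.8 -100 190 91;
```

```text
t 9.95 pos [549.1   9.7 193.4] F [ 0.7 -0.5  0.1] w 80.3
turn deg [-0.32 -0.15 -0.06] shift cm [-10.98   0.09   0.31] toolx yaw 90.94
```

Call:
{"method": "apply_moves", "body": {
  "plan": [
    [0,0,0,-2,0,0,0],
    [0,0,0,-4,0,0,0],
    [0,0,0,-4,0,0,0],
    [0,0,0,-4,0,0,0],
    [0,0,0,-4,0,0,0],
    [0,0,0,-3,0,0,0],
    [0,0,0,-1,0,0,0],
    [0,0,0,0,0,0,0]
  ]
}}

```text
clock: 10.62
eef_pos: [555.7, -218.3, 200.1]
tcp_rot: [[-0.022, 1.0, 0.006], [1.0, 0.022, -0.0], [-0.0, 0.006, -1.0]]
wrist_force: [0.9, 0.8, -1.1]
grip_width: 27.4
```

```bash
python3 d.py 551.8 -100 190 91; python3 - <<'E'
from h import *
for n in("side","top"):
    cv2.imwrite(f"pics/{n}5.png",read_camera(n)[:,:,::-1])
crop('pics/side5.png',160,160,360,310,4,'pics/s5.png')
crop('pics/top5.png',230,220,390,320,5,'pics/t5.png')
E
```

```text
t 10.62 pos [ 555.7 -218.3  200.1] F [ 0.9  0.8 -1.1] w 27.4
turn deg [0.37 0.01 0.24] shift cm [11.84 -0.14  1.01] toolx yaw 91.24
```

View pics/s5.png

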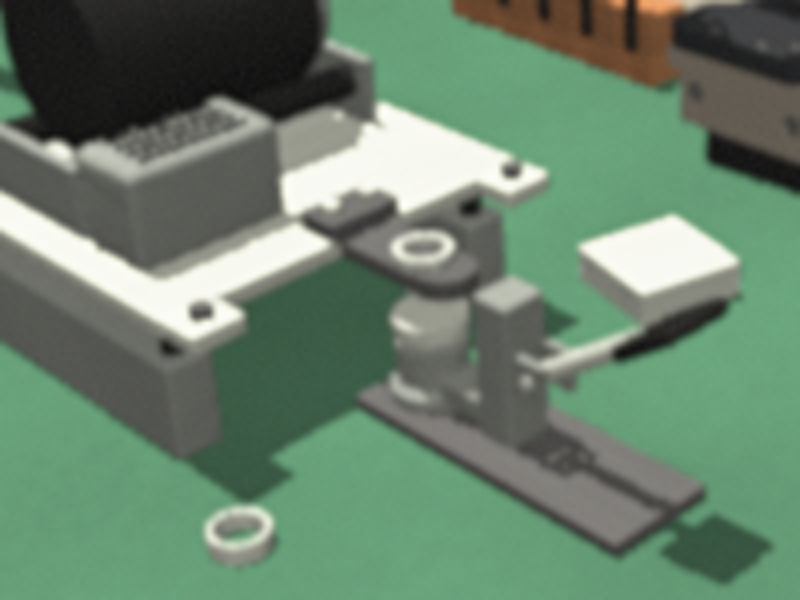

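View pics/t5.png

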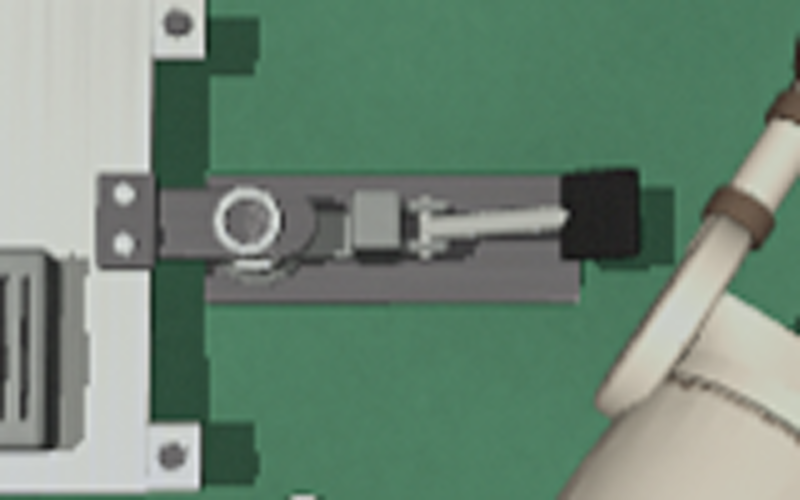

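The jack stands under the lug. In the top crop the ring is at (247,221), the block top at (377,222) and the base spans (206–580, 174–300). Measuring now.

```bash
python3 - <<'E'
from h import *
f=lambda u0,v0,k,x,y:(u0+(x+.5)/k-.5,v0+(y+.5)/k-.5)
T=lambda x,y,z:onz('top',*f(230,220,5,x,y),z).round(1)
C=[T(206,174,10),T(560,172,10),T(580,300,10),T(206,301,10)]
print(*C)
print('mid y-edges -> origin y front',C[0][1]-95,C[3][1]-95,'back',C[2][1]+110)
print('centre x front',(C[0][0]+C[3][0])/2,'edges',C[1][0],C[2][0])
print('block top c',T(377.5,222,100),'ring',T(247.5,221,103),'nose',T(315,222,97))
im=cv2.imread('pics/top5.png').astype(int)
m=(im.max(2)<60).astype(np.uint8); w=np.zeros_like(m); w[250:275,340:360]=m[250:275,340:360]
n,l,s,c=cv2.connectedComponentsWithStats(w); i=1+np.argmax(s[1:,4]); print('paddle',s[i],onz('top',*c[i],126))
b=(im.min(2)>170).astype(np.uint8); w=np.zeros_like(b); w[254:276,270:290]=b[254:276,270:290]
n,l,s,c=cv2.connectedComponentsWithStats(w); print(s,c)
E
```

```text
[587.1 107.4  10. ] [591.2 -87.3  10. ] [520.7 -98.8  10. ] [517.2 105.5  10. ]
mid y-edges -> origin y front 12.400000000000006 10.5 back 11.200000000000003
centre x front 552.1500000000001 edges 591.2 520.7
block top c [551.6  10.8 100. ] ring [550.8  77.6 103. ] nose [551.5  43.1  97. ]
paddle [341 254  18  18 278] [ 553.54104389 -102.91977079  126.        ]
[[     0      0    640    480 307142]
 [   273    258     13     13     52]
 [   278    272      6      1      6]] [[319.50764142 239.49526603]
 [278.86538462 263.71153846]
 [280.5        272.        ]]
```

The saddle is within about 1–2 mm of the lift pad, with the estimate at (551, 76.2) against ring (550.7, 77.7). Next I'll move the closed fingers above the paddle.

Call:
{"method": "apply_moves", "body": {
  "plan": [
    [0.4,0,0.2,2,-0.1,0.5,0],
    [0,0,0,3,0,0.6,0],
    [0,0,0,3,0,0.8,0],
    [0,0,0,2,0,0.8,0],
    [0,0,0,0.5,0,0.6,0],
    [0,0,0,0,0,0,0],
    [0,0,0,0,0,0,0]
  ]
}}

```text
clock: 11.3
eef_pos: [551.5, -94.8, 166.0]
tcp_rot: [[-0.032, 0.999, -0.001], [0.999, 0.032, 0.004], [0.004, -0.001, -1.0]]
wrist_force: [0.3, -0.2, 0.9]
grip_width: 0.6
```

```bash
python3 d.py 553.7 -99 145 91
```

```text
t 11.3 pos [551.5 -94.8 166. ] F [ 0.3 -0.2  0.9] w 0.6
turn deg [-0.07 -0.21  0.86] shift cm [-0.43  0.21  2.1 ] toolx yaw 91.86
```

Call:
{"method": "apply_moves", "body": {
  "plan": [
    [0,-0.2,0.8,-0.4,0.2,0.8,0],
    [0,0,0,0,0,0.8,0],
    [0,0,0,0,0,0.4,0],
    [0,0,0,0,0,0,0],
    [0,0,0,0,0,0,0]
  ]
}}

```text
clock: 11.72
eef_pos: [554.6, -102.3, 144.8]
tcp_rot: [[-0.014, 1.0, 0.0], [1.0, 0.014, -0.002], [-0.002, 0.0, -1.0]]
wrist_force: [-0.2, 0.0, -0.3]
grip_width: 0.2
```

```bash
python3 d.py 553.7 -99 132 91;  python3 - <<'E'
from h import *
for n in("side","top"):
    cv2.imwrite(f"pics/{n}6.png",read_camera(n)[:,:,::-1])
crop('pics/side6.png',200,120,400,300,3,'pics/s6.png')
E
```

```text
t 11.72 pos [ 554.6 -102.3  144.8] F [-0.2  0.  -0.3] w 0.2
turn deg [ 0.02  0.11 -0.19] shift cm [ 0.34 -0.09  1.28] toolx yaw 90.81
```

View pics/s6.png

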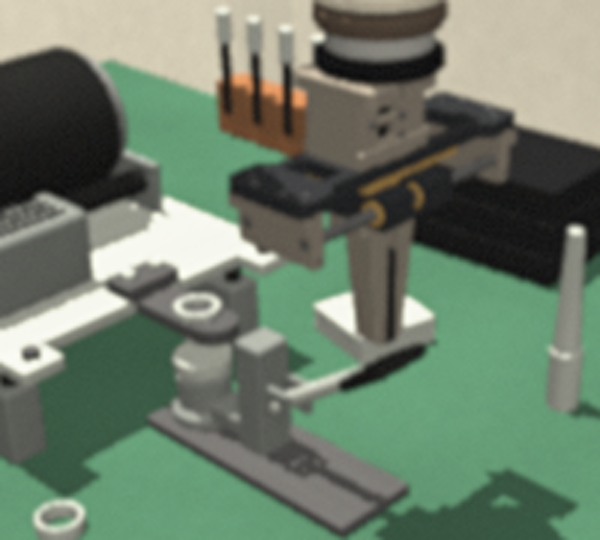

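The fingers sit centred above the paddle (side crop (380,340)). Descending to contact, then following the arc.

Call:
{"method": "apply_moves", "body": {
  "plan": [
    [0,0.1,-0.2,0.3,-0.1,0.5,0],
    [0,0,0,0,0,0.5,0],
    [0,0,0,-0.1,0,0.5,0],
    [0,0,0,-0.3,0,0.5,0],
    [0,0,0,-0.3,0,0.5,0],
    [0,0,0,-0.3,0,0.5,0]
  ]
}}

```text
clock: 12.32
eef_pos: [555.3, -110.4, 115.4]
tcp_rot: [[-0.019, 1.0, 0.005], [1.0, 0.019, -0.002], [-0.002, 0.004, -1.0]]
wrist_force: [-0.9, 1.5, 2.8]
grip_width: 0.6
```

```bash
python3 d.py 553.9 -124 66 91
```

```text
t 12.32 pos [ 555.3 -110.4  115.4] F [-0.9  1.5  2.8] w 0.6
turn deg [0.26 0.12 0.06] shift cm [-1.34 -0.18  4.94] toolx yaw 91.06
```

In contact (2.8 N) and on the arc. Continuing down.

Call:
{"method": "apply_moves", "body": {
  "plan": [
    [0.2,0.1,0,-0.3,-0.2,0.6,0],
    [0,0,0,-0.2,0,0.6,0],
    [0,0,0,-0.2,0,0.6,0],
    [0,0,0,-0.2,0,0.6,0],
    [0,0,0,-0.2,0,0.6,0],
    [0,0,0,-0.1,0,0.6,0]
  ]
}}

```text
clock: 12.82
eef_pos: [554.4, -122.8, 79.4]
tcp_rot: [[-0.017, 1.0, 0.002], [1.0, 0.017, 0.004], [0.004, 0.002, -1.0]]
wrist_force: [-2.4, 2.2, 8.6]
grip_width: 0.5
```

```bash
python3 d.py 553.9 -124 66 91
```

```text
t 12.82 pos [ 554.4 -122.8   79.4] F [-2.4  2.2  8.6] w 0.5
turn deg [ 0.13 -0.22 -0.02] shift cm [-0.12 -0.06  1.34] toolx yaw 90.98
```

Call:
{"method": "apply_moves", "body": {
  "plan": [
    [0,-0.2,0,0,0,0.5,0],
    [0,0,0,0,0,0.5,0],
    [0,0,0,0,0,0.5,0],
    [0,0,0,0,0,0.4,0]
  ]
}}

```text
clock: 13.15
eef_pos: [554.7, -124.5, 64.4]
tcp_rot: [[-0.017, 1.0, 0.0], [1.0, 0.017, 0.0], [0.0, 0.0, -1.0]]
wrist_force: [-15.6, 8.8, 43.6]
grip_width: 0.1
```

```bash
python3 d.py 553.9 -124 66 91
```

```text
t 13.15 pos [ 554.7 -124.5   64.4] F [-15.6   8.8  43.6] w 0.1
turn deg [ 0.01 -0.   -0.02] shift cm [ 0.05 -0.08 -0.16] toolx yaw 90.98
```

Hard stop reached, but 43 N is too much push. I'll ease to a light hold and look.

Call:
{"method": "apply_moves", "body": {
  "plan": [
    [0,0,0,0,0,0.1,0],
    [0,0,0,0,0,0.1,0]
  ]
}}

```text
clock: 13.32
eef_pos: [554.5, -124.3, 66.6]
tcp_rot: [[-0.017, 1.0, -0.002], [1.0, 0.017, 0.002], [0.002, -0.002, -1.0]]
wrist_force: [-3.2, 2.6, 7.4]
grip_width: 0.6
```

```bash
python3 d.py 553.9 -124 66 91;  python3 - <<'E'
from h import *
for n in("side","top"):
    cv2.imwrite(f"pics/{n}7.png",read_camera(n)[:,:,::-1])
crop('pics/side7.png',140,140,340,290,4,'pics/s7.png')
crop('pics/top7.png',230,220,390,320,5,'pics/t7.png')
E
```

```text
t 13.32 pos [ 554.5 -124.3   66.6] F [-3.2  2.6  7.4] w 0.6
turn deg [-0.13 -0.09 -0.  ] shift cm [ 0.03 -0.06  0.06] toolx yaw 91.0
```

View pics/s7.png

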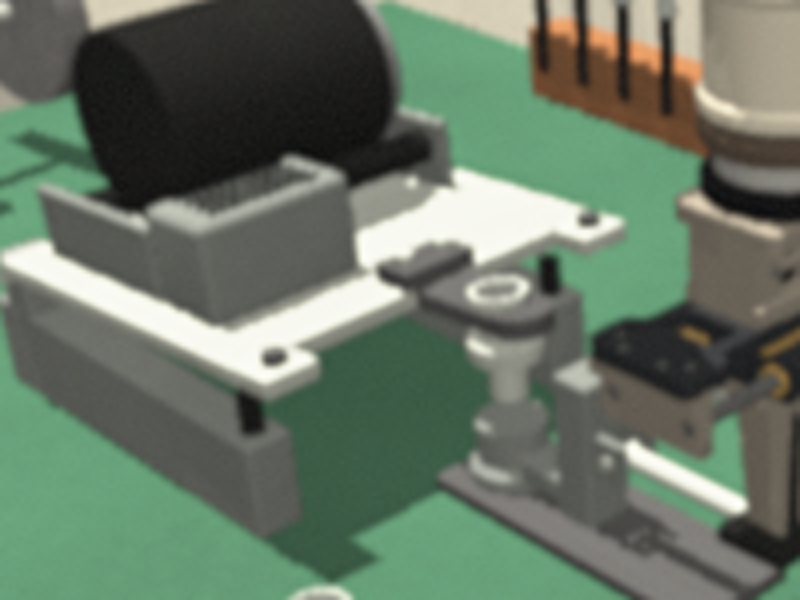

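View pics/t7.png

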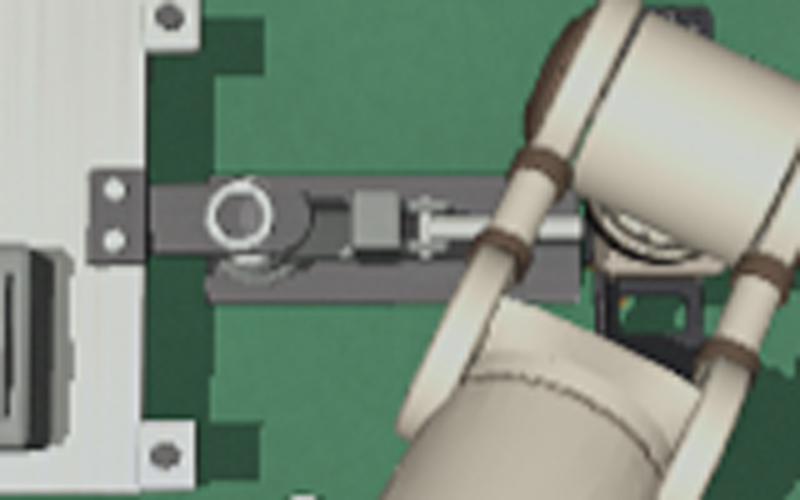

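The bed is raised on the ram (saddle at side crop (505,345) against the lug), and the base hasn't shifted. Now I'll let the handle come up along the arc, then lift clear.

Call:
{"method": "apply_moves", "body": {
  "plan": [
    [0,0,0,0,0,-0.6,0],
    [0,0,0,0.1,0,-0.7,0],
    [0,0,0,0.1,0,-0.7,0],
    [0,0,0,0.2,0,-0.7,0],
    [0,0,0,0.2,0,-0.7,0],
    [0,0,0,0.3,0,-0.7,0],
    [0,0,0,0.3,0,-0.7,0],
    [0,0,0,0.3,0,-0.7,0]
  ]
}}

```text
clock: 14.08
eef_pos: [553.9, -107.0, 123.4]
tcp_rot: [[-0.015, 1.0, -0.004], [1.0, 0.015, 0.01], [0.01, -0.004, -1.0]]
wrist_force: [0.2, 1.8, 1.4]
grip_width: 0.4
```

```bash
python3 d.py 553.9 -100 150 91
```

```text
t 14.08 pos [ 553.9 -107.   123.4] F [0.2 1.8 1.4] w 0.4
turn deg [-0.23 -0.6  -0.13] shift cm [ 0.72 -0.   -2.65] toolx yaw 90.87
```

Call:
{"method": "apply_moves", "body": {
  "plan": [
    [-0.2,-0.6,-0.1,0.4,0,-0.7,0],
    [0,0,0,0.3,0,-0.7,0],
    [0,0,0,0,0,-0.8,0],
    [0,0,0,0,0,-0.5,0],
    [0,0,0,0,0,0,0],
    [0,0,0,0,0,0,0],
    [0,0,0,0,0,0,0]
  ]
}}

```text
clock: 14.67
eef_pos: [553.5, -100.2, 152.7]
tcp_rot: [[-0.018, 1.0, -0.001], [1.0, 0.018, -0.003], [-0.003, -0.001, -1.0]]
wrist_force: [-0.1, -0.9, 0.0]
grip_width: 0.4
```

```bash
python3 d.py 553.9 -100 145 91;  python3 - <<'E'
from h import *
for n in("side","top"):
    cv2.imwrite(f"pics/{n}8.png",read_camera(n)[:,:,::-1])
crop('pics/side8.png',160,140,360,290,4,'pics/s8.png')
crop('pics/top8.png',230,220,390,320,5,'pics/t8.png')
E
```

```text
t 14.67 pos [ 553.5 -100.2  152.7] F [-0.1 -0.9  0. ] w 0.4
turn deg [-0.03  0.2   0.01] shift cm [0.02 0.04 0.77] toolx yaw 91.01
```

View pics/s8.png

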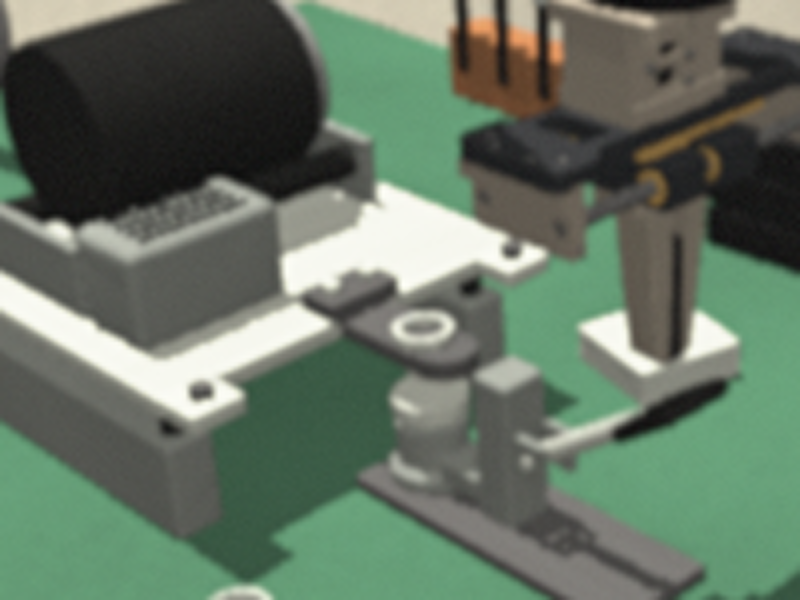

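View pics/t8.png

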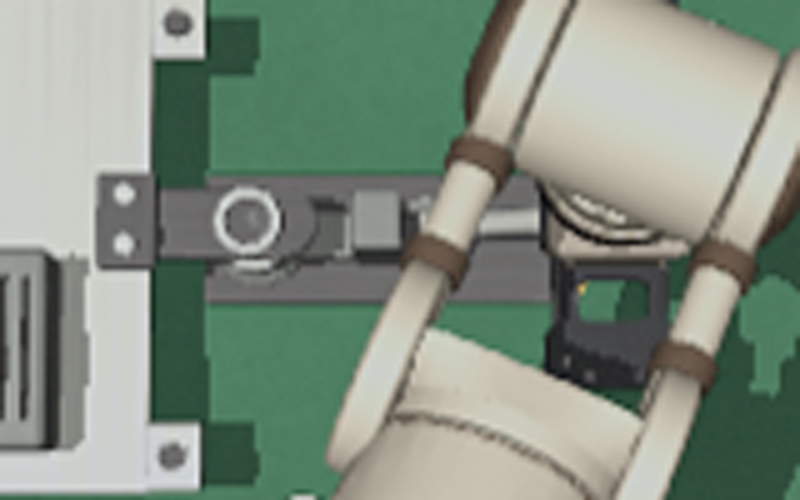

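The handle is fully up (paddle at side crop (670,410), same as before) with the fingers clear of it. The bed is down on its rests and the jack is unmoved. Now the second stroke.

Call:
{"method": "apply_moves", "body": {
  "plan": [
    [0,0.2,0,0,0,0.6,0],
    [0,0,0,0,0,0.6,0],
    [0,0,0,0,0,0.6,0],
    [0,0,0,-0.2,0,0.5,0],
    [0,0,0,-0.3,0,0.5,0],
    [0,0,0,-0.3,0,0.5,0]
  ]
}}

```text
clock: 15.27
eef_pos: [553.8, -109.0, 116.5]
tcp_rot: [[-0.018, 1.0, -0.001], [1.0, 0.018, 0.0], [0.0, -0.001, -1.0]]
wrist_force: [-0.0, 1.0, 2.3]
grip_width: 0.2
```

```bash
python3 d.py 553.9 -124 66 91
```

```text
t 15.27 pos [ 553.8 -109.   116.5] F [-0.   1.   2.3] w 0.2
turn deg [-0.03 -0.    0.01] shift cm [-1.5  -0.01  5.05] toolx yaw 91.01
```

Call:
{"method": "apply_moves", "body": {
  "plan": [
    [0,0,0,-0.3,0,0.6,0],
    [0,0,0,-0.3,0,0.6,0],
    [0,0,0,-0.2,0,0.6,0],
    [0,0,0,-0.2,0,0.6,0],
    [0,0,0,-0.2,0,0.6,0],
    [0,0,0,-0.1,0,0.6,0]
  ]
}}

```text
clock: 15.77
eef_pos: [554.1, -121.9, 79.8]
tcp_rot: [[-0.016, 1.0, -0.001], [1.0, 0.016, 0.005], [0.005, -0.001, -1.0]]
wrist_force: [-2.6, 0.7, 9.2]
grip_width: 0.3
```

```bash
python3 d.py 553.9 -124 66 91
```

```text
t 15.77 pos [ 554.1 -121.9   79.8] F [-2.6  0.7  9.2] w 0.3
turn deg [-0.08 -0.29 -0.06] shift cm [-0.22 -0.02  1.38] toolx yaw 90.94
```

Call:
{"method": "apply_moves", "body": {
  "plan": [
    [0,-0.3,0,-0.1,0,0.5,0],
    [0,0,0,0,0,0.5,0],
    [0,0,0,0,0,0.3,0]
  ]
}}

```text
clock: 16.02
eef_pos: [554.0, -123.4, 67.0]
tcp_rot: [[-0.016, 1.0, -0.002], [1.0, 0.016, 0.001], [0.001, -0.002, -1.0]]
wrist_force: [-3.1, 1.8, 9.7]
grip_width: 0.7
```

```bash
python3 d.py 553.9 -124 66 91
```

```text
t 16.02 pos [ 554.  -123.4   67. ] F [-3.1  1.8  9.7] w 0.7
turn deg [-0.13 -0.05 -0.1 ] shift cm [-0.06 -0.01  0.1 ] toolx yaw 90.9
```

Call:
{"method": "apply_moves", "body": {
  "plan": [
    [0,0,0,0,0,0.3,0],
    [0,0,0,0,0,0.2,0]
  ]
}}

```text
clock: 16.18
eef_pos: [554.1, -123.5, 65.5]
tcp_rot: [[-0.016, 1.0, -0.004], [1.0, 0.016, 0.002], [0.002, -0.004, -1.0]]
wrist_force: [-10.3, 5.8, 24.9]
grip_width: 0.6
```

Call:
{"method": "apply_moves", "body": {
  "plan": [
    [0,0,0,0,0,0.2,0],
    [0,0,0,0,0,0.2,0]
  ]
}}

```text
clock: 16.35
eef_pos: [554.1, -123.5, 65.9]
tcp_rot: [[-0.017, 1.0, -0.006], [1.0, 0.017, 0.003], [0.003, -0.006, -1.0]]
wrist_force: [-7.4, 3.7, 19.6]
grip_width: 0.9
```

At the hard stop with about 20 N. I'll check it visually and watch that the hold is steady.

```bash
python3 - <<'E'
from h import *
for n in("side","top"):
    cv2.imwrite(f"pics/{n}9.png",read_camera(n)[:,:,::-1])
    s=observe(); print(s['clock'],s['eef_pos'].round(1),s['wrist_force'].round(1))
crop('pics/side9.png',140,140,340,290,4,'pics/s9.png')
E
python3 d.py 553.9 -124 66 91
```

```text
16.4 [ 554.1 -123.4   65.8] [-7.4  3.6 19.3]
16.45 [ 554.1 -123.5   65.8] [-8.   3.  18.8]
t 16.45 pos [ 554.1 -123.5   65.8] F [-8.   3.  18.8] w 0.6
turn deg [-0.35 -0.18 -0.05] shift cm [-0.05 -0.02 -0.02] toolx yaw 90.95
```

View pics/s9.png

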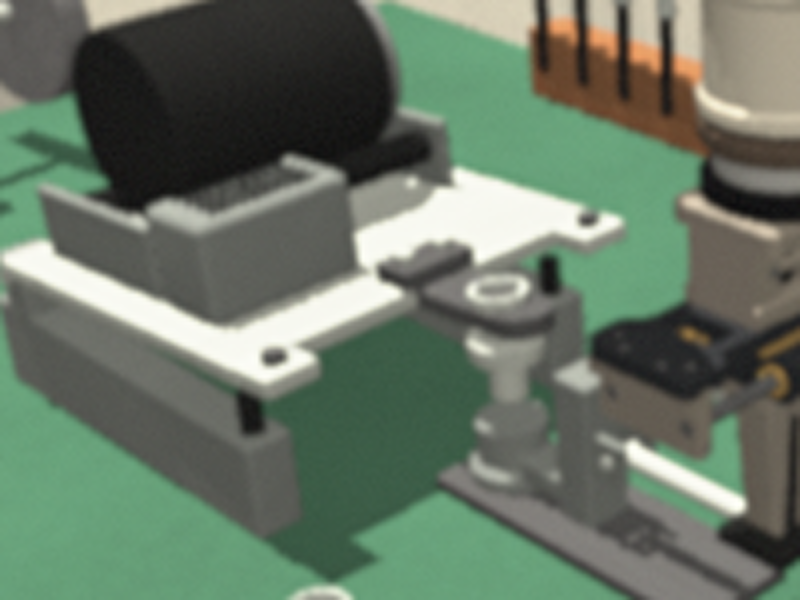

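View pics/top9.png

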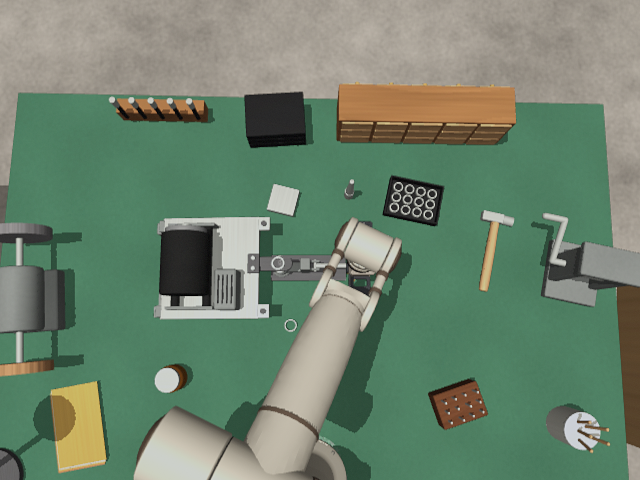

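The bed is raised exactly as in the first stroke and the handle is hard down with a steady push of about 19 N. The bystanders are all at their first-picture pixels (block (283,200), ring (290,325), mandrel (349,188), box (413,200), mallet (490,250)). Handing in.

```bash
python3 -c "
from plant import *
print(job_done()); s=observe(); print(s['clock'],s['eef_pos'],s['wrist_force'])"
```

```text
the job is handed in; nothing more can be done
None
the job is handed in; nothing more can be done
```

I set the jack under the ringed lug and pumped one full trial stroke. I let the handle come fully back up, then pumped it down again. I handed the job in at about 16.5 s with the arm still holding the handle down and the bed raised.

**Last checks**
- **Centring:** the saddle measured about 1–2 mm from the lift pad's centre in the top view before pumping, within the 2 mm camera calibration. The jack stayed where it was through the first stroke.
- **Trial stroke:** the picture after it showed the handle fully up with the fingers clear, and the bed back on its rests.
- **Final hold:** the handle is at its hard stop with a steady push of about 19 N, and the bed stands as high as on the first stroke.
- **Other things on the bench:** they look unmoved in the last top view, compared by eye with the first one.

**What did not go to plan**
- **Over-push:** at the bottom of the trial stroke the shut fingertips briefly pushed the paddle against its stop with about 44 N upward (about 47 N in all). I eased it at once; the final hold stayed under 30 N. The push came from the fingertips, not the gripper's body, and the 120 N wrist limit was not approached.
- **Arm shift on release:** the arm moved about 5 mm sideways as the gripper opened. The 1–2 mm centring figure was measured after that.

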